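# Close up the coffee machine after cleaning

### The arm

A 6-joint arm with a two-finger parallel gripper is mounted at the origin on the work surface. World frame = base frame: x ahead of the robot, y to its left, z up, the work surface at z = 0. Lengths are in m, angles in rad, forces in N, time in s.
With the tool pointing down it reaches from about 0.3 to 0.875 m from the base axis. Payload 6.4 kg.
Tool frame: the origin (TCP) lies midway between the tips of the shut fingers; the grasp point (between the pads) lies 19 mm behind it; z points along the fingers, y is the direction in which the jaws open and shut (so a half turn about z gives the same grasp; the last joint's range is limited). The gripper opens to 85 mm and grips with 20 to 120 N. Pads are 22 mm wide; open, the fingers measure 114 mm over their backs; the gripper's body (76 mm by 85 mm) begins 54 mm behind the grasp point. The pads swing forward as they close: fully open they stand 13 mm farther back than shut.
Start: joints at [1.014, 0.181, 1.607, -0, 1.354, -0.206], TCP at [0.198, 0.54, 0.231] pointing down, gripper open.
Joint ranges: [-2.99, 2.99], [-0.89, 2.07], [0.3, 2.58], [-1.14, 4.28], [0, 2.63], [-3.12, 3.12]. Speed limits (rad/s): [2.57, 2.57, 3.01, 3.14, 3.14, 3.14].

### API

Orientations are given as a unit quaternion [w, x, y, z].
In Python, from bench import ctrl gives the robot as it stands. The module is installed in compiled form; this text tells all that it offers.
- The arm moves only by the tool arm_command, never from a script. Its argument "plan" is one flat list of numbers, 4 for each row, row after row: the shift along the tool's x, y, z in mm, then the turn about the tool's z in rad. A call has 1 to 20 rows; each row shifts and turns the commanded pose from where the row before left it, along the tool's axes as they then stand; what a row does not reach is not made up. A row lasts 1/10 s, in which the tool goes at most 50 mm and 8.59 degrees, less where a joint would pass 70% of its speed; a pose out of reach is approached as far as the arm can. A call is refused whole if a number of a shift passes 50 or a number of a turn 0.15, either way. A call with a gripper value outside its range is refused whole. "grip" is the opening, from 0 (shut) to 1 (fully open), set as the call begins (left out, the last holds). The fingers move at their own pace and stop on an object; the grip force is fixed at half the most. Time passes only in rows, so rows that do not move let the fingers close. It gives the time, the measured TCP pose, the force and the opening at its end, in the units of the state.
- ctrl.get_obs(): the state, without advancing time (a new reading comes with each control period).
- ctrl.camera(name): name is "scene" or "side" or "wrist"; returns a dict with "color" (420x560x3 uint8, red, green, blue), "camera_matrix" (3x3 intrinsics, pixels), "eye" and "attitude" of the camera in the world; the wrist camera has in their place "T_tool_cam" (4x4, takes a point from camera to tool coordinates, whose origin is the TCP and whose axes are the flange's). Camera axes: x right, y up, looking along -z (the intrinsics and any distortion apply to the point x, -y, -z); pixel columns grow to the right and rows downward; lengths in m; the calibration is good to about 2 mm. A picture is of the moment at which its call begins: read the wrist's pose just before it. There is no depth.
- ctrl.hand_in(): hands the job in, once; it reports no verdict.
The state is a dict: "time_s": time; "q": joint angles; "dq": joint speeds; "joint_efforts": joint torques, N m; "eef_pos": TCP position; "eef_rot": TCP orientation; "wrist_force": force on the tool from outside, world axes, zero at the start; "torque": the same for the moment, N m; "opening": opening from 0.0 (shut) to 1.0 (fully open).
Only numpy, scipy, OpenCV 4.12 (cv2) and the standard library are available. Lean on these libraries where they do the work, as an engineer would, in place of code of your own. Each camera call takes 0.05 s, during which the arm holds its last target. There are 200 camera calls.

### The job

The coffee machine has been left open after cleaning: push both of its drawers, the orange and the silver, fully home, and then press the raised steel grille down flat over them. Only push, from the outside and without slamming: keep the fingers out of the drawers and off the underside of the grille, and pinch or lift nothing. Leave the cups, jar, tin and bottle standing where they are.

Things in the scene. Friction and masses are not known exactly. Their poses are not given: they have to be found in the camera images.
- machine: black coffee machine, fixed. Origin: centre of its underside on the counter; x from its front to its back (its front faces world +y, within 13 degrees), y along its width, z up. Low open-topped base in front: x -160 to 0 mm, 240 mm wide, 75 mm high, with two drawers side by side (centres y = +57.5 and -57.5 mm; fronts at x = -160 mm when home). Behind it the tower, see point tower_top
- tower_top (a point): middle of the front top edge of the machine's tower, 260 mm above the counter. The tower fills machine x 0 to 160 mm, 240 mm wide; a spout head 90 mm wide, z 214 to 250 mm, juts 26 mm forward of it at y = 0
- capsule_drawer (a joint): orange drawer in the machine's base, the +y one in the machine's frame; it holds spent capsules. Value: metres it stands open, 0 = fully home with its front flush with the front of the base, 0.11 at most. It starts 0.035 to 0.10 open. Friction 2.5 N plus 15 N per m/s, no spring: it stays where left.
- capsule_drawer_front (a point): centre of the outer front face of the orange capsule drawer (flat upright panel 108 mm wide, 62 mm high, 8 mm thick; lower edge 9 mm and upper edge 71 mm above the counter, so this point is 40 mm above it). Push here along the machine's +x. Behind it is an open-topped basin (130 mm deep, 96 wide, 58 high) that fingers must not touch. Axes are the machine's.
- drip_drawer (a joint): silver drawer in the machine's base, the -y one in the machine's frame; it is the drip-water drawer. Value: metres it stands open, 0 = fully home with its front flush with the front of the base, 0.11 at most. It starts 0.035 to 0.10 open. Friction 2.5 N plus 15 N per m/s, no spring: it stays where left.
- drip_drawer_front (a point): centre of the outer front face of the silver drip drawer (flat upright panel 108 mm wide, 62 mm high, 8 mm thick; lower edge 9 mm and upper edge 71 mm above the counter, so this point is 40 mm above it). Push here along the machine's +x. Behind it is an open-topped basin (130 mm deep, 96 wide, 58 high) that fingers must not touch. Axes are the machine's.
- grille (a joint): steel drip grille, a plate 130 mm long, 226 wide, 7 thick, hinged at its tower end (axis along machine y at x = -12, z = 75 mm). Value: radians raised, 0 = flat on the base, 1.2 at most; starts at 0.75 to 1.0, free edge up, top face turned to the tower. Hinge friction (0.25 N m) holds it where left: press its top face near the free edge, down and forward along the arc
- grille_edge (a point): middle of the grille's free edge, on its top face, 130 mm from the hinge; axes: x along the plate from free edge to hinge, y the machine's, z out of its top face
- grille_hinge (a point): middle of the grille's hinge end, on its top face (7 mm above the hinge axis when flat). The black under-face of the grille must not be touched by the fingers
- mug: blue mug, 80 mm across, 90 mm high, on the counter; origin: centre of its underside (as for all below)
- espresso_cup: white espresso cup, 62 mm across, 55 mm high, on the counter
- sugar_jar: glass jar with steel cap, 72 mm across, 110 mm high, on the counter
- syrup: amber bottle, 60 mm across, 200 mm high, on the counter
- capsule_tin: red tin with steel lid, 94 x 64 x 80 mm, on the counter
- top_cup_a: white espresso cup, 62 mm across, 55 mm high, on top of the machine's tower, 115 mm behind the tower's front
- top_cup_b: the second such cup on the tower
Mind the look-alikes: they are no part of the job. Leave any green look-alike of the top_cup_b alone. What is shaped like the top_cup_a but purple is not meant.

How it is judged:
On the way, in this order (a step that is already met when the one before it is completed fails the run):
1. both drawers are fully home, with the grille still raised (value of joint each of capsule_drawer, drip_drawer below 0.005 m), for 0.2 s.
2. then the grille is pressed down flat (value of joint grille below 0.07 rad), for 0.2 s.
At the end, for the whole second after the job is handed in: Both drawers are within 5 mm of fully home, the grille within 0.07 rad of flat, and the mug, cups, jar, tin and bottle upright (0.2 rad) within 20 mm of where they began (all of step 1 and value of joint grille below 0.07 rad and distance of each of mug, espresso_cup, sugar_jar, syrup, capsule_tin, top_cup_a, top_cup_b from where it was at the start of the episode below 0.02 m and angle between each of mug, espresso_cup, sugar_jar, syrup, capsule_tin, top_cup_a, top_cup_b's own z axis and vertical below 0.2 rad); the robot touches nothing.
It fails at once if fingers touch the inside of a drawer (over 1 N), as in pinching its front (contact force between the fingers and capsule_drawer_c1 above 1 N or contact force between the fingers and capsule_drawer_c2 above 1 N or contact force between the fingers and capsule_drawer_c3 above 1 N or contact force between the fingers and capsule_drawer_c4 above 1 N or contact force between the fingers and capsule_drawer_c5 above 1 N or contact force between the fingers and drip_drawer_c1 above 1 N or contact force between the fingers and drip_drawer_c2 above 1 N or contact force between the fingers and drip_drawer_c3 above 1 N or contact force between the fingers and drip_drawer_c4 above 1 N or contact force between the fingers and drip_drawer_c5 above 1 N).
It fails at once if fingers touch the underside of the grille (over 1 N), as in pinching or lifting it (contact force between the fingers and grille_c1 above 1 N).
It fails at once if a drawer is slammed (closes faster than 0.4 m/s) (velocity of joint any of capsule_drawer, drip_drawer below -0.4 m/s).
It fails at once if the grille is slammed (closes faster than 4 rad/s) (velocity of joint grille below -4 rad/s).
It fails at once if a cup, the mug, jar, tin or bottle is moved or lifted by more than 20 mm (distance of any of mug, espresso_cup, sugar_jar, syrup, capsule_tin, top_cup_a, top_cup_b from where it was at the start of the episode above 0.02 m).
It also fails if it takes over 56 s, if anything falls off the work surface, if the arm or the gripper's body presses on something with over 40 N, if the wrist force passes 120 N, or if a joint passes its speed limit or range.

## Working session

There is one attempt and no reset: what is moved stays moved. The work goes in short steps, Python scripts to look and compute and a tool call to move; the robot and the scene stay as the last step left them, time stands still between calls to the robot, and variables do not carry over. Pictures are saved under pics/ and viewed, about 8 in all and at most 12, crops included, and the job is handed in when it is done.

Besides the shell and the picture viewer there is one more tool, called after ">>>" in YAML: its name, and indented under it one key for each argument. arm_command: Moves the arm, as the interface text tells. Its arguments: {"type":"object","properties":{"plan":{"type":"array","items":{"type":"number"}},"grip":{"type":"number"}},"required":["plan"]}

```bash
mkdir -p pics; cat > h.py <<'E'
import numpy as np, cv2
from bench import ctrl
from scipy.spatial.transform import Rotation as R
def rot(q): return R.from_quat([q[1],q[2],q[3],q[0]]).as_matrix()
def att(a):
    a=np.array(a,float)
    return a if a.shape==(3,3) else rot(a)
def snap(n,f):
    c=ctrl.camera(n); cv2.imwrite('pics/'+f,c['color'][:,:,::-1]); return c
E
python3 - <<'E'
from h import *
import pickle
o=ctrl.get_obs(); print(o)
d={}
for n in ['scene','side','wrist']:
    c=snap(n,n+'0.png'); d[n]=c
    print(n,{k:v for k,v in c.items() if k!='color'})
pickle.dump((o,d),open('s0.pkl','wb'))
im=np.hstack([d['scene']['color'],d['side']['color']])
E
```

```text
{'time_s': 0.0, 'q': array([ 1.01370483e+00,  1.81547617e-01,  1.60800030e+00,  1.09407014e-05,
        1.35381332e+00, -2.06298636e-01]), 'dq': array([-0.00033544, -0.00290502,  0.00221883,  0.00037119,  0.00192292,
       -0.00047516]), 'joint_efforts': array([-5.75592985e-04, -4.44891894e+01, -3.51321995e+01, -4.01569587e-04,
        9.68197652e-03,  7.96888060e-06]), 'eef_pos': array([0.19727543, 0.53951099, 0.23038419]), 'eef_rot': array([-3.34350369e-04,  1.74499597e-01,  9.84656848e-01, -8.18664448e-04]), 'wrist_force': array([0.60583947, 0.739464  , 0.98302051]), 'torque': array([-0.00665463,  0.0241756 ,  0.06640402]), 'opening': 1.0008866765802706}
scene {'camera_matrix': array([[490.15550632,   0.        , 284.88785274],
       [  0.        , 490.15550632, 201.29143662],
       [  0.        ,   0.        ,   1.        ]]), 'eye': array([-0.30010463, -0.32167386,  1.20011327]), 'attitude': array([ 0.73554806,  0.25876967, -0.21586424, -0.58771586])}
side {'camera_matrix': array([[528.35200244,   0.        , 286.76764866],
       [  0.        , 528.35200244, 201.52041118],
       [  0.        ,   0.        ,   1.        ]]), 'eye': array([0.40853389, 0.86188784, 1.10207407]), 'attitude': array([-0.06445211, -0.0174638 ,  0.40126978,  0.91352258])}
wrist {'camera_matrix': array([[324.02029974,   0.        , 283.187215  ],
       [  0.        , 324.02029974, 206.60378954],
       [  0.        ,   0.        ,   1.        ]]), 'T_tool_cam': array([[ 8.61577060e-04,  9.58718951e-01,  2.84354060e-01,
         7.25603139e-02],
       [ 9.99999624e-01, -8.54000113e-04, -1.50624345e-04,
         3.92372239e-04],
       [ 9.84319854e-05,  2.84354083e-01, -9.58719326e-01,
        -1.42587922e-01],
       [ 0.00000000e+00,  0.00000000e+00,  0.00000000e+00,
         1.00000000e+00]])}
```

View pics/scene0.png

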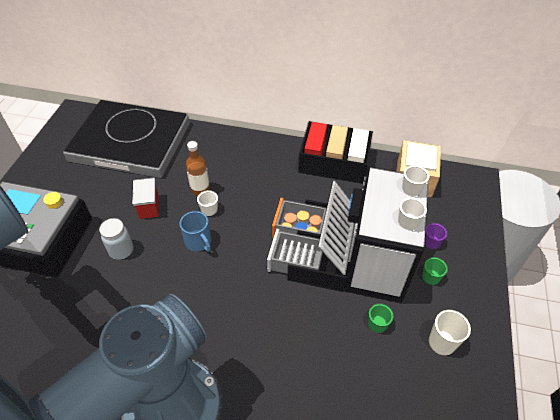

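View pics/side0.png

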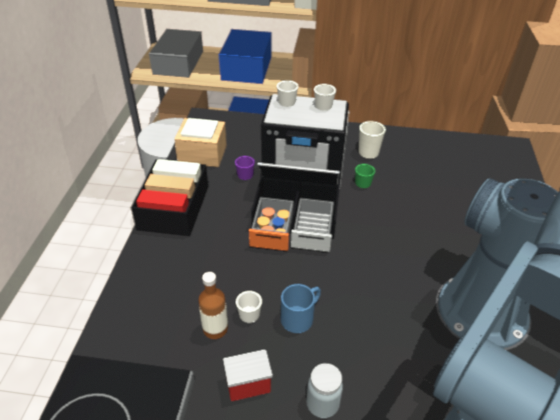

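The scene view shows the machine at about (350,230) and the side view at about (300,170), with the orange drawer at (272,240) and the silver at (313,240) in the side view. Look-alikes: in the scene view, purple cup (435,236), green cups (435,271) and (380,318), cream mug (450,333); none is part of the job. The real cups stand on the tower at (415,180) and (411,213). I'll take close crops of both views.

```bash
python3 - <<'E'
import cv2,numpy as np
a=cv2.imread('pics/side0.png')[80:260,230:370]; b=cv2.imread('pics/scene0.png')[155:305,255:435]
a=cv2.resize(a,None,fx=3.3,fy=3.3,interpolation=cv2.INTER_CUBIC); b=cv2.resize(b,None,fx=1.8,fy=1.8,interpolation=cv2.INTER_CUBIC)
im=np.zeros((600,800,3),np.uint8); im[:a.shape[0],:a.shape[1]]=a; im[:b.shape[0],470:470+b.shape[1]]=b
cv2.imwrite('pics/c1.png',im)
E
```

```text
(no output)
```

View pics/c1.png

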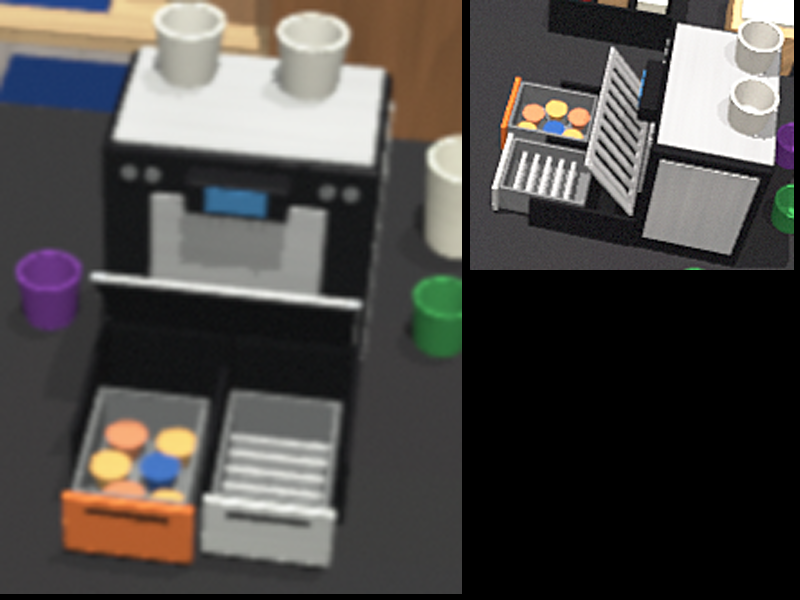

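```bash
cat >> h.py <<'E'
def ray(c,u,v):
    K=c['camera_matrix']; d=np.array([(u-K[0,2])/K[0,0],-(v-K[1,2])/K[1,1],-1]); return np.array(c['eye']),att(c['attitude'])@d
def onz(c,u,v,z):
    e,d=ray(c,u,v); return e+d*(z-e[2])/d[2]
def proj(c,p):
    K=c['camera_matrix']; q=att(c['attitude']).T@(np.array(p)-c['eye']); return np.array([K[0,0]*q[0]/-q[2]+K[0,2],K[1,1]*-q[1]/-q[2]+K[1,2]])
E
python3 - <<'E'
from h import *
import pickle
o,d=pickle.load(open('s0.pkl','rb')); s=d['side']; f=lambda x,y:(230+x/3.3,80+y/3.3)
def g(n,x,y,z): p=onz(s,*f(x,y),z); print(n,p.round(4)); return p
L=g('towL',113,147,.26);Rr=g('towR',377,161,.26)
print(np.linalg.norm(L-Rr), 'yaw of y axis',np.degrees(np.arctan2(*(L-Rr)[1::-1])))
g('oTL',65,500,.071);g('oTR',193,512,.071);g('oBL',66,548,.009);g('oBR',192,558,.009)
g('sTL',204,502,.071);g('sTR',333,514,.071);g('sBL',204,552,.009);g('sBR',330,562,.009)
# grille: intersect rays with machine frame
ym=(L-Rr);ym/=np.linalg.norm(ym);xm=np.cross(ym,[0,0,1.]);m=(L+Rr)/2;m[2]=0
print('origin',m,'xm',xm)
for x,y in[(92,277),(360,302)]:
    e,dd=ray(s,*f(x,y)); E=np.array([(e-m)@xm,(e-m)@ym,e[2]]);D=np.array([dd@xm,dd@ym,dd[2]])
    for a in np.arange(.7,1.05,.025):
        # edge at x=-12-130cos a -7 sin.. top face
        X=-.012-.13*np.cos(a)+.007*np.sin(a);Z=.075+.13*np.sin(a)+.007*np.cos(a)
        t=(X-E[0])/D[0];P=E+t*D;print(round(a,3),(Z-P[2]).round(4),P[1].round(3))
for n,(u,v,z) in dict(mug=(297,290,.09),cup=(249,300,.055),jar=(325,378,.11),bottle=(209,280,.2),tin=(248,367,.08)).items(): print(n,onz(s,u,v,z).round(3))
E
```

```text
towL [ 0.6164 -0.3514  0.26  ]
towR [ 0.394  -0.3667  0.26  ]
0.22295672548820736 yaw of y axis 3.920590760973749
oTL [ 0.6193 -0.1164  0.071 ]
oTR [ 0.5136 -0.1188  0.071 ]
oBL [ 0.6208 -0.1198  0.009 ]
oBR [ 0.5139 -0.1245  0.009 ]
sTL [ 0.5062 -0.1314  0.071 ]
sTR [ 0.4001 -0.1338  0.071 ]
sBL [ 0.5047 -0.1328  0.009 ]
sBR [ 0.3982 -0.1374  0.009 ]
origin [ 0.50523045 -0.3590599   0.        ] xm [ 0.06837383 -0.99765977  0.        ]
0.7 -0.04 0.119
0.725 -0.0359 0.119
0.75 -0.0317 0.12
0.775 -0.0276 0.12
0.8 -0.0235 0.12
0.825 -0.0194 0.121
0.85 -0.0153 0.121
0.875 -0.0113 0.121
0.9 -0.0072 0.121
0.925 -0.0032 0.122
0.95 0.0007 0.122
0.975 0.0047 0.122
1.0 0.0086 0.123
1.025 0.0124 0.123
1.05 0.0163 0.123
0.7 -0.0294 -0.102
0.725 -0.0252 -0.102
0.75 -0.0211 -0.102
0.775 -0.0169 -0.103
0.8 -0.0128 -0.103
0.825 -0.0086 -0.103
0.85 -0.0045 -0.103
0.875 -0.0005 -0.103
0.9 0.0036 -0.104
0.925 0.0076 -0.104
0.95 0.0116 -0.104
0.975 0.0156 -0.104
1.0 0.0195 -0.104
1.025 0.0234 -0.105
1.05 0.0272 -0.105
mug [0.468 0.076 0.09 ]
cup [0.582 0.096 0.055]
jar [0.384 0.306 0.11 ]
bottle [0.653 0.163 0.2  ]
tin [0.548 0.287 0.08 ]
```

Yaw is about 3°, the machine origin is near (0.505,-0.36), and the drawer fronts sit at about y=-0.12 (orange) and -0.133 (silver). I'll shut the gripper, align it and move above the front of the drawers.

>>> arm_command:
  plan: [0,0,0,-0.134,0,0,0,-0.134,0,0,0,-0.134]
  grip: 0

```text
time_s: 0.45
eef_pos: [0.1975, 0.5398, 0.2309]
eef_rot: [-0.0, -0.028, 1.0, -0.0]
wrist_force: [0.6, -0.7, 0.4]
opening: 0.515
```

>>> arm_command:
  plan: [-14,-31,-1,0,-14,-31,-1,0,-14,-31,-1,0,-14,-31,-1,0,-14,-31,-1,0,-14,-31,-1,0,-14,-31,-1,0,-14,-31,-1,0,-14,-31,-1,0,-14,-31,-1,0,-14,-31,-1,0,-14,-31,-1,0,-14,-31,-1,0,-14,-31,-1,0,-14,-31,-1,0,-14,-31,-1,0,-14,-31,-1,0,-14,-31,-1,0,-14,-31,-1,0,-14,-31,-1,0]

```text
time_s: 2.45
eef_pos: [0.5093, -0.0662, 0.2511]
eef_rot: [-0.0, -0.025, 1.0, 0.0]
wrist_force: [1.5, -0.3, 0.7]
opening: -0.002
```

```bash
cat >> h.py <<'E'
def wcam():
    o=ctrl.get_obs(); c=ctrl.camera('wrist'); T=np.array(c['T_tool_cam']); Rt=rot(o['eef_rot'])
    c['eye']=np.array(o['eef_pos'])+Rt@T[:3,3]; c['attitude']=Rt@T[:3,:3]; c['obs']=o; return c
E
python3 - <<'E'
from h import *
import pickle
c=wcam(); pickle.dump(c,open('w1.pkl','wb')); cv2.imwrite('pics/w1.png',c['color'][:,:,::-1]); print(c['obs']['eef_pos'],c['obs']['eef_rot'],c['obs']['time_s'],c['obs']['wrist_force'],c['obs']['opening'])
E
```

```text
[ 0.50925084 -0.06616241  0.2510766 ] [-1.57062809e-04 -2.54806670e-02  9.99675296e-01  1.18767522e-04] 2.45 [ 1.45844394 -0.28774163  0.72822468] -0.0019366598356481434
```

View pics/w1.png

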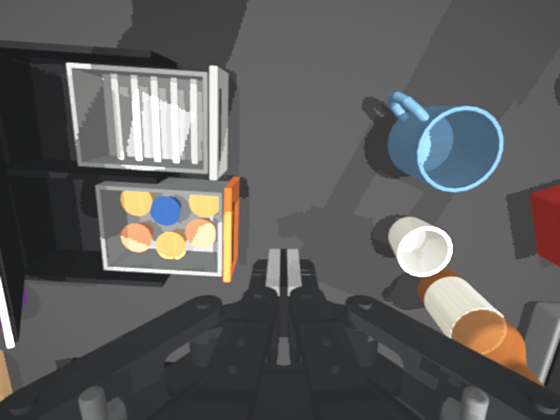

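The wrist view shows the silver panel's top at (214,122) and the orange one's at (229,230). The grille edge is at the far left, and the mug (445,145) and cup (420,245) are clear on the right.

```bash
python3 - <<'E'
from h import *
import pickle
c=pickle.load(open('w1.pkl','rb'))
for n,u,v,z in [('s near',219,68,.071),('s far',219,178,.071),('o near',233,180,.071),('o far',230,281,.071),('s body near',70,66,.067),('s side end',205,73,.067),('o side back',104,272,.067),('o side front',220,275,.067)]:
    print(n,onz(c,u,v,z).round(4))
g=c['color'].astype(int)
for r in (85,160,200,225,255): print(r,[tuple(g[r,k]) for k in range(206,246,3)])
print([tuple(map(int,proj(c,(.505,-.359+x,.0)))) for x in (.1,.2)])
E
```

```text
s near [ 0.4024 -0.1304  0.071 ]
s far [ 0.5056 -0.1309  0.071 ]
o near [ 0.507  -0.1167  0.071 ]
o far [ 0.6219 -0.1191  0.071 ]
s body near [ 0.4075 -0.2698  0.067 ]
s side end [ 0.407  -0.1443  0.067 ]
o side back [ 0.6201 -0.2605  0.067 ]
o side front [ 0.6172 -0.131   0.067 ]
85 [(np.int64(178), np.int64(179), np.int64(178)), (np.int64(191), np.int64(191), np.int64(184)), (np.int64(246), np.int64(247), np.int64(244)), (np.int64(249), np.int64(250), np.int64(248)), (np.int64(152), np.int64(152), np.int64(149)), (np.int64(149), np.int64(150), np.int64(145)), (np.int64(150), np.int64(151), np.int64(147)), (np.int64(137), np.int64(138), np.int64(134)), (np.int64(56), np.int64(56), np.int64(56)), (np.int64(58), np.int64(58), np.int64(58)), (np.int64(74), np.int64(73), np.int64(74)), (np.int64(103), np.int64(102), np.int64(104)), (np.int64(103), np.int64(102), np.int64(103)), (np.int64(104), np.int64(103), np.int64(103))]
160 [(np.int64(178), np.int64(180), np.int64(177)), (np.int64(184), np.int64(187), np.int64(181)), (np.int64(248), np.int64(249), np.int64(246)), (np.int64(249), np.
[... 1761 characters left out ...]
nt64(93), np.int64(94))]
255 [(np.int64(125), np.int64(128), np.int64(126)), (np.int64(126), np.int64(129), np.int64(127)), (np.int64(125), np.int64(129), np.int64(126)), (np.int64(115), np.int64(118), np.int64(115)), (np.int64(237), np.int64(239), np.int64(237)), (np.int64(224), np.int64(233), np.int64(233)), (np.int64(255), np.int64(228), np.int64(119)), (np.int64(255), np.int64(240), np.int64(135)), (np.int64(255), np.int64(208), np.int64(108)), (np.int64(166), np.int64(93), np.int64(55)), (np.int64(225), np.int64(121), np.int64(65)), (np.int64(88), np.int64(91), np.int64(94)), (np.int64(93), np.int64(92), np.int64(93)), (np.int64(93), np.int64(93), np.int64(93))]
[(124, 160), (206, 164)]
```

>>> arm_command:
  plan: [-7,-1.5,27.6,0,-7,-1.5,27.6,0,-7,-1.5,27.6,0,-7,-1.5,27.6,0,-7,-1.5,27.6,0,-7,-1.5,27.6,0,-7,-1.5,27.6,0,-7,-1.5,27.6,0,0,0,0,0]

```text
time_s: 3.4
eef_pos: [0.5626, -0.0729, 0.0263]
eef_rot: [-0.004, -0.026, 1.0, 0.001]
wrist_force: [-0.7, 0.1, 0.5]
opening: -0.0
```

>>> arm_command:
  plan: [0,-8,0,0,0,-8,0,0,0,-5,0,0,0,-4,0,0,0,-4,0,0,0,-4,0,0,0,-4,0,0]

```text
time_s: 4.1
eef_pos: [0.5674, -0.1109, 0.0313]
eef_rot: [0.0, -0.026, 1.0, 0.0]
wrist_force: [-2.8, 3.4, 7.4]
opening: 0.003
```

>>> arm_command:
  plan: [0,-5,0,0,0,-5,0,0,0,-5,0,0,0,-5,0,0,0,-5,0,0,0,-5,0,0,0,-5,0,0,0,-5,0,0,0,-5,0,0,0,-5,0,0,0,-5,0,0,0,-5,0,0]

```text
time_s: 5.3
eef_pos: [0.5693, -0.1706, 0.031]
eef_rot: [-0.001, -0.026, 1.0, 0.001]
wrist_force: [-6.5, 2.9, 8.5]
opening: -0.004
```

```bash
python3 - <<'E'
from h import *
import pickle
c=wcam(); pickle.dump(c,open('w2.pkl','wb')); cv2.imwrite('pics/w2.png',c['color'][:,:,::-1]); print(c['obs']['eef_pos'],c['obs']['wrist_force'])
E
```

```text
[ 0.5693228  -0.17058022  0.03097535] [-6.47920223  2.91141012  8.45797945]
```

View pics/w2.png

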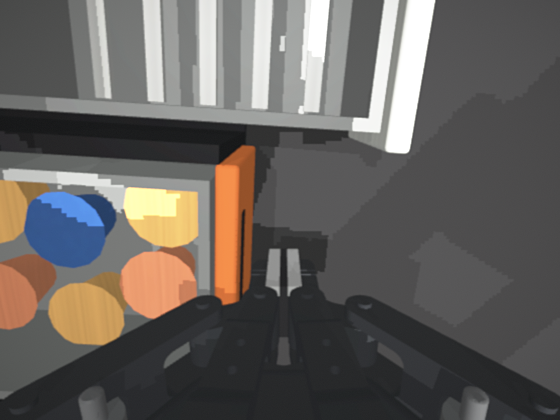

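```bash
python3 - <<'E'
from h import *
import pickle
c=pickle.load(open('w2.pkl','rb'))
for n,u,v,z in [('o top outer near',237,163,.071),('o top outer far',216+20,300,.071),('o bottom outer near',254,148,.071),('s top outer',431,10,.071),('s top outer far',408,152,.071),('tip L',268,250,.031),('tip R',299,250,.031),('knuckle',205,300,.09),('knuckle hi',205,300,.105)]:
    print(n,onz(c,u,v,z).round(4))
print(proj(c,c['obs']['eef_pos']), c['obs'])
E
```

```text
o top outer near [ 0.5138 -0.1878  0.071 ]
o top outer far [ 0.5635 -0.1875  0.071 ]
o bottom outer near [ 0.5088 -0.1825  0.071 ]
s top outer [ 0.4679 -0.1339  0.071 ]
s top outer far [ 0.5076 -0.134   0.071 ]
tip L [ 0.5612 -0.1778  0.031 ]
tip R [ 0.5604 -0.163   0.031 ]
knuckle [ 0.5517 -0.1941  0.09  ]
knuckle hi [ 0.542  -0.1905  0.105 ]
[282.22295826 266.06920682] {'time_s': 5.3, 'q': array([-4.90428111e-01,  4.73749382e-01,  1.67701666e+00, -4.53066362e-04,
        9.93559632e-01, -2.11246488e+00]), 'dq': array([-0.07426344,  0.03108474, -0.04495919,  0.00286783,  0.01240972,
       -0.07361023]), 'joint_efforts': array([-2.75717955e-01, -4.81677067e+01, -2.89435405e+01,  1.05581218e-01,
       -2.04093754e+00, -2.61996849e-02]), 'eef_pos': array([ 0.5693228 , -0.17058022,  0.03097535]), 'eef_rot': array([-1.28214305e-03, -2.57412344e-02,  9.99667688e-01,  5.09337855e-04]), 'wrist_force': array([-6.47920223,  2.91141012,  8.45797945]), 'torque': array([ 0.32977588,  0.91187343, -0.12774353]), 'opening': -0.004173882743029493}
```

The finger's sloped back appears to be bearing on the panel's top edge, since there is an upward force. I'll back off, raise the tool so that only the tips push, and continue.

>>> arm_command:
  plan: [0,6,0,0,0,6,0,0,0,0,-12,0,0,0,-11,0,0,-4,0,0,0,-4,0,0,0,-4,0,0,0,-4,0,0,0,-3,0,0,0,-3,0,0]

```text
time_s: 6.35
eef_pos: [0.5704, -0.1805, 0.053]
eef_rot: [-0.001, -0.025, 1.0, 0.001]
wrist_force: [-1.3, 9.0, 2.2]
opening: -0.003
```

>>> arm_command:
  plan: [0,-3,0,0,0,-3,0,0,0,-3,0,0,0,-2,0,0]

```text
time_s: 6.75
eef_pos: [0.5703, -0.1812, 0.053]
eef_rot: [-0.002, -0.026, 1.0, 0.009]
wrist_force: [-2.1, 45.5, 20.6]
opening: -0.002
```

>>> arm_command:
  plan: [0,-3,0,0,0,-3,0,0]

```text
time_s: 6.95
eef_pos: [0.5702, -0.1816, 0.053]
eef_rot: [-0.003, -0.026, 1.0, 0.013]
wrist_force: [-3.4, 67.5, 30.5]
opening: 0.002
```

>>> arm_command:
  plan: [0,-3,0,0,0,0,0,0]

```text
time_s: 7.15
eef_pos: [0.5702, -0.1816, 0.053]
eef_rot: [-0.004, -0.027, 1.0, 0.015]
wrist_force: [-3.6, 68.9, 31.9]
opening: 0.001
```

The orange drawer is at its stop: the force rises with no motion, and the face is at y≈-0.189. I'll back off and move to the silver one.

>>> arm_command:
  plan: [0,10,0,0,0,20,0,0,0,30,0,0,0,35,0,0,0,30,0,0,20,0,0,0,30,0,0,0,30,0,0,0,30,0,0,0,5,0,0,0,0,0,0,0]

```text
time_s: 8.25
eef_pos: [0.4507, -0.0824, 0.0537]
eef_rot: [0.0, -0.025, 1.0, -0.0]
wrist_force: [0.3, -1.1, -0.2]
opening: -0.002
```

>>> arm_command:
  plan: [0,-8,0,0,0,-8,0,0,0,-6,0,0,0,-6,0,0,0,-6,0,0,0,-6,0,0,0,-6,0,0,0,-4,0,0]

```text
time_s: 9.05
eef_pos: [0.4528, -0.1318, 0.0533]
eef_rot: [-0.001, -0.026, 1.0, 0.0]
wrist_force: [-1.0, 3.2, 1.2]
opening: -0.0
```

>>> arm_command:
  plan: [0,-5,0,0,0,-5,0,0,0,-5,0,0,0,-5,0,0,0,-5,0,0,0,-5,0,0,0,-5,0,0,0,-4,0,0,0,-3,0,0]

```text
time_s: 9.95
eef_pos: [0.4556, -0.1742, 0.0536]
eef_rot: [0.0, -0.026, 1.0, -0.0]
wrist_force: [-1.2, 2.2, 0.0]
opening: -0.004
```

>>> arm_command:
  plan: [0,-3,0,0,0,-3,0,0]

```text
time_s: 10.15
eef_pos: [0.4556, -0.1793, 0.0534]
eef_rot: [-0.0, -0.025, 1.0, 0.001]
wrist_force: [-0.5, 15.4, 4.2]
opening: 0.001
```

>>> arm_command:
  plan: [0,-3,0,0]

```text
time_s: 10.25
eef_pos: [0.4556, -0.1796, 0.0534]
eef_rot: [-0.0, -0.025, 1.0, 0.003]
wrist_force: [0.3, 27.0, 12.9]
opening: -0.006
```

>>> arm_command:
  plan: [0,-3,0,0,0,-2,0,0]

```text
time_s: 10.45
eef_pos: [0.4555, -0.1799, 0.0533]
eef_rot: [-0.001, -0.025, 1.0, 0.007]
wrist_force: [0.5, 43.9, 23.5]
opening: -0.0
```

>>> arm_command:
  plan: [0,10,0,0,0,20,0,0,0,25,0,0,0,20,-10,0,0,0,-30,0,0,0,-45,0,0,0,-45,0,0,0,-40,0,0,0,0,0]

```text
time_s: 11.35
eef_pos: [0.4567, -0.1154, 0.2309]
eef_rot: [0.006, -0.026, 1.0, -0.004]
wrist_force: [0.7, 1.0, -0.6]
opening: -0.003
```

```bash
python3 - <<'E'
from h import *
import pickle
c=wcam(); pickle.dump(c,open('w3.pkl','wb')); s=ctrl.camera('side'); pickle.dump(s,open('s3.pkl','wb'))
print(c['obs']['eef_pos'],c['obs']['eef_rot'])
a=cv2.resize(c['color'][:300,:330],None,fx=1.3,fy=1.3); b=cv2.resize(s['color'][100:260,225:375],None,fx=2.4,fy=2.4,interpolation=cv2.INTER_CUBIC)
im=np.zeros((400,800,3),np.uint8); im[:a.shape[0],:a.shape[1]]=a; im[:b.shape[0],435:435+b.shape[1]]=b
cv2.imwrite('pics/w3.png',im[:,:,::-1])
E
```

```text
[ 0.45672599 -0.11544603  0.23089485] [ 0.00649299 -0.0257453   0.99963914 -0.00407499]
```

View pics/w3.png

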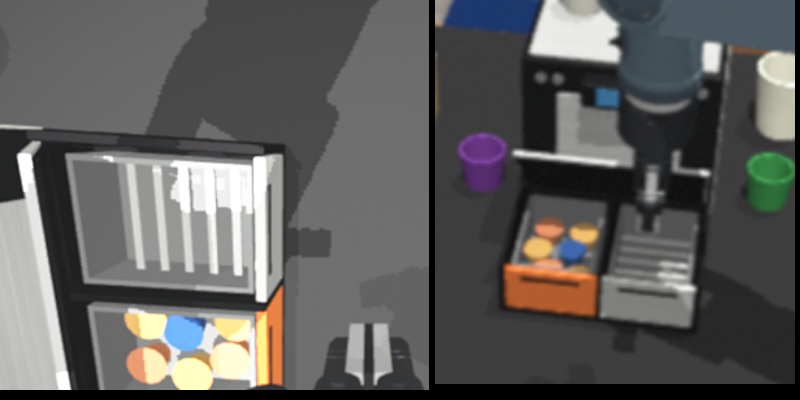

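```bash
python3 - <<'E'
from h import *
import pickle
s=pickle.load(open('s0.pkl','rb'))[1]['side']; w=pickle.load(open('w3.pkl','rb'))
m=np.array([.511,-.348,0]);xm=np.array([-.013,-1,0]);ym=np.array([1,-.013,0])
from scipy.optimize import brentq
for c,u,v in [(s,230+92/3.3,80+276/3.3),(s,230+360/3.3,80+303/3.3),(w,20/1.3,156/1.3),(w,62/1.3,380/1.3)]:
    e,dd=ray(c,u,v)
    def F(a):
        X=-.012-.13*np.cos(a)+.0035*np.sin(a);Z=.075+.13*np.sin(a)+.0035*np.cos(a)
        t=(X-(e-m)@xm)/(dd@xm);P=e+t*dd;return Z-P[2],P
    xs=[ (a,F(a)[0]) for a in (.4,.6,.8,1.,1.2)]
    try: a=brentq(lambda a:F(a)[0],.3,1.3);print(round(a,3),F(a)[1].round(4))
    except Exception as ex: print(xs)
print([ (c:=onz(s,230+x/3.3,80+y/3.3,.26)).round(3) for x,y in [(113,147),(377,161)]])
E
```

```text
0.987 [ 0.6213 -0.2687  0.1854]
0.999 [ 0.396  -0.2671  0.1862]
1.008 [ 0.3979 -0.2681  0.1868]
0.998 [ 0.5082 -0.2685  0.1862]
[array([ 0.616, -0.351,  0.26 ]), array([ 0.394, -0.367,  0.26 ])]
```

Both drawers sit flush. The grille stands at ≈1.0 rad, with its edge at y≈-0.268, z≈0.186, spanning x 0.396 to 0.622. I'll go over it to x≈0.418, beside the spout head and behind the edge.

>>> arm_command:
  plan: [0,0,-40,0,0,0,-40,0,8,-29.5,0,0,8,-29.5,0,0,8,-29.5,0,0,8,-29.5,0,0,8,-29.5,0,0,8,-29.5,0,0,0,0,0,0,0,0,0,0]

```text
time_s: 12.45
eef_pos: [0.4129, -0.2922, 0.3018]
eef_rot: [-0.001, -0.025, 1.0, 0.001]
wrist_force: [0.3, 0.1, -0.1]
opening: 0.003
```

>>> arm_command:
  plan: [-3,-1,25,0,0,0,25,0,0,0,25,0,0,0,20,0,0,0,15,0,0,0,10,0,0,0,6,0,0,0,0,0]

```text
time_s: 13.25
eef_pos: [0.4168, -0.2922, 0.1774]
eef_rot: [-0.0, -0.026, 1.0, 0.0]
wrist_force: [0.6, 1.3, 0.3]
opening: -0.0
```

```bash
python3 - <<'E'
from h import *
s=ctrl.camera('side')['color']; c=wcam()['color']
im=np.hstack([cv2.resize(s[90:260,225:375],None,fx=2.6,fy=2.6,interpolation=cv2.INTER_CUBIC),cv2.resize(c,None,fx=.7,fy=442/420)])
cv2.imwrite('pics/g1.png',im[:,:,::-1]); print(ctrl.get_obs()['wrist_force'])
E
```

```text
[ 0.40389332  0.83630366 -0.06744139]
```

View pics/g1.png

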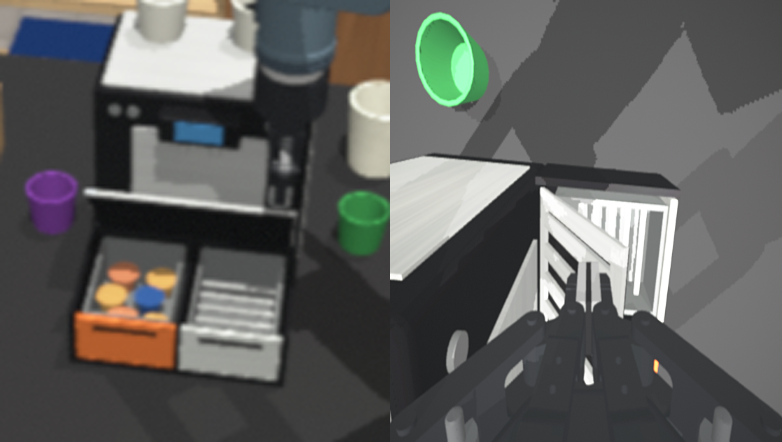

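The fingertip is behind the free edge over the top face, with nothing touching. I'll sweep it along the arc.

>>> arm_command:
  plan: [0,8,4.5,0,0,8,4.5,0,0,6.5,5,0,0,6.5,5,0,0,6,5.5,0,0,6,5.5,0]

```text
time_s: 13.95
eef_pos: [0.4143, -0.2514, 0.147]
eef_rot: [-0.0, -0.026, 1.0, -0.0]
wrist_force: [0.9, -1.2, 0.8]
opening: 0.004
```

>>> arm_command:
  plan: [0,5,7,0,0,5,7,0,0,3.5,7.5,0,0,3.5,7.5,0,0,2,6.5,0,0,2,6.5,0,0,1,5,0,0,1,5,0]

```text
time_s: 14.75
eef_pos: [0.4131, -0.2287, 0.0949]
eef_rot: [-0.0, -0.026, 1.0, 0.0]
wrist_force: [0.1, 0.7, 1.5]
opening: -0.001
```

>>> arm_command:
  plan: [0,0,4,0,0,0,4,0,0,0,3,0,0,0,3,0]

```text
time_s: 15.15
eef_pos: [0.4132, -0.2291, 0.0816]
eef_rot: [-0.0, -0.026, 1.0, 0.0]
wrist_force: [-7.7, 6.4, 30.3]
opening: 0.003
```

>>> arm_command:
  plan: [0,0,2,0,0,0,0,0]

```text
time_s: 15.35
eef_pos: [0.4132, -0.2291, 0.0816]
eef_rot: [-0.0, -0.026, 1.0, 0.0]
wrist_force: [-9.1, 7.5, 26.1]
opening: 0.001
```

The grille is at its stop: tip z=0.0816 with a firm reaction. I'll retreat straight up, then clear, and check.

>>> arm_command:
  plan: [0,0,-5,0,0,0,-15,0,0,0,-40,0,0,0,-40,0,0,0,-40,0,0,0,-40,0,30,35,0,0,30,35,0,0,20,35,0,0,0,30,0,0,0,0,0,0]

```text
time_s: 16.45
eef_pos: [0.3259, -0.096, 0.2595]
eef_rot: [0.001, -0.027, 1.0, -0.0]
wrist_force: [0.5, -0.5, -0.0]
opening: 0.005
```

```bash
python3 - <<'E'
from h import *
a=ctrl.camera('side')['color'];b=ctrl.camera('scene')['color']
o=cv2.imread('pics/scene0.png')[:,:,::-1]; o2=cv2.imread('pics/side0.png')[:,:,::-1]
im=np.vstack([np.hstack([cv2.resize(x,(400,300),interpolation=cv2.INTER_AREA) for x in p]) for p in ((o2,a),(o,b))])
cv2.imwrite('pics/f.png',im[:,:,::-1]); print(ctrl.get_obs()['wrist_force'],ctrl.get_obs()['eef_pos'])
E
```

```text
[0.28431081 0.17957818 0.27250334] [ 0.32665032 -0.09833752  0.25976117]
```

View pics/f.png

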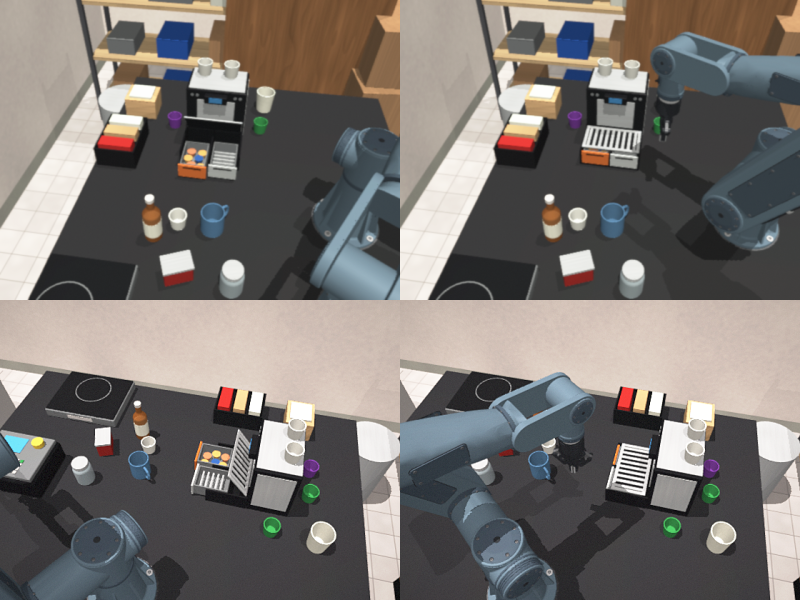

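The before/after views show the grille flat, both drawers flush, every object where it was, and the arm clear. Handing in.

```bash
python3 -c "
from bench import ctrl
print(ctrl.hand_in())"
```

```text
the job is handed in; nothing more can be done
None
```

I pushed the orange drawer home, then the silver one, then pressed the grille down flat from above, and handed the job in at about 16.5 s of the 56 s allowed. No verdict was reported.

- **Drawers:** both reached their hard stops, with force rising and no further motion. Both looked flush in the pictures.
- **Grille:** it stopped with the fingertip at z = 0.0816 m, against a top face expected at 0.082 m when flat, and looked flat in the final pictures.
- **Other objects:** the mug, cups, jar, tin and bottle looked unmoved when I compared pictures from before and after by eye. I did not measure their positions. The arm ended clear of everything, with wrist force near zero.

Two things did not go cleanly:
- **First orange push:** the gripper was too low, so probably the sloped back of a finger bore on the top edge of the drawer front, with about 8 N upward. I raised it about 22 mm and finished with the fingertips.
- **Orange drawer stop:** I had estimated the stop about 12 mm too deep. I kept pushing after the drawer was home, and the wrist force reached about 76 N; the limit is 120 N.

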